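# Put the blue and yellow paint jars back behind the lip of the paint ledge

### The job

Painting for today goes on in red only: put the blue-lidded and the yellow-lidded paint jars back on the wooden paint ledge, lifted over its front lip and standing upright on the ledge's floor side by side, in either order. They are glass, so let go of each only when it stands on the ledge or is just above it, never letting it fall further than about 2 cm. Leave the red-lidded jar standing where it is.

Things in the scene. Friction and masses are not known exactly. Their poses are not given: they have to be found in the camera images.
- jar_blue: upright closed glass paint jar, plain cylinder 53 mm in diameter and 76 mm tall, blue paint showing through the glass and a blue lid (the top 19 mm, same diameter), white paper label round the body; about 0.2 kg, loose, rigid; origin at the centre of its underside, z up through the lid
- jar_yellow: upright closed glass paint jar, plain cylinder 53 mm in diameter and 76 mm tall, yellow paint showing through the glass and a yellow lid (the top 19 mm, same diameter), white paper label round the body; about 0.2 kg, loose, rigid; origin at the centre of its underside, z up through the lid
- jar_red: upright closed glass paint jar, plain cylinder 53 mm in diameter and 76 mm tall, red paint showing through the glass and a red lid (the top 19 mm, same diameter), white paper label round the body; about 0.2 kg, loose, rigid; origin at the centre of its underside, z up through the lid; to be left alone
- ledge: wooden paint ledge fixed to the desk; origin: centre of its underside on the desk; z up, x from front lip to back board, y along it. Outside 110 (x) by 300 (y) mm. Floor: flat board 25 mm above the desk, 90 by 280 mm inside, centred, empty at the start. Walls 10 mm thick: dark front lip (-x) and both ends reach 60 mm above the desk, back board (+x) 80 mm. A mug 85 mm tall and a brush lie nearby
Mind the look-alikes: they are no part of the job. Several things look just like the jar_yellow: the one meant starts farthest to the robot's left.

How it is judged:
By the outcome, as a careful person would: the job done as asked, in the order asked, and still so for the second after the job is handed in, with the robot touching nothing.
It also fails if it takes over 64 s, if anything falls off the work surface, if the arm or the gripper's body presses on something with over 40 N, if the wrist force passes 120 N, or if a joint passes its speed limit or range.

### The arm

A 6-joint arm with a two-finger parallel gripper is mounted at the origin on the work surface. World frame = base frame: x ahead of the robot, y to its left, z up, the work surface at z = 0. Lengths are in m, angles in rad, forces in N, time in s.
With the tool pointing down it reaches from about 0.25 to 0.85 m from the base axis. Payload 12.5 kg.
Tool frame: the origin (TCP) lies at the very end of the fingers, on their centre line; the grasp point (between the pads) lies 19 mm behind it; z points along the fingers, y is the line along which they close (so a half turn about z gives the same grasp; the last joint's range is limited). The gripper opens to 93 mm and grips with 3 to 60 N. Pads are 15 mm wide; open, the fingers measure 128 mm over their backs; the gripper's body (75 mm by 188 mm) begins 65 mm behind the grasp point.
Start: joints at [1.075, 0.351, 1.652, -0, 1.139, -0.085], TCP at [0.22, 0.504, 0.219] pointing down, gripper open.
Joint ranges: [-2.75, 2.75], [-0.79, 2.1], [0.01, 2.65], [-1.57, 4.71], [0.07, 3.14], [-2.87, 2.87]. Speed limits (rad/s): [2.22, 2.22, 2.79, 3.14, 3.14, 3.14].

### API

Orientations are given as [roll, pitch, yaw] about the fixed x, y, z axes, in that order (R = Rz(yaw) Ry(pitch) Rx(roll)).
In Python, from cell import bot gives the robot as it stands.
- The arm moves only by the shell command python3 -m crank 'ROWS' [FORCE]. ROWS is JSON, a list of rows, each a list of 7 numbers: the turn, a rotation vector about the tool's x, y, z in degrees, then the shift along the tool's x, y, z in mm, then the closure, from 0 (fully open) to 1 (shut). In form: [[rx, ry, rz, tx, ty, tz, hand], ...]. A call has 1 to 20 rows; each row shifts and turns the commanded pose from where the row before left it, along the tool's axes as they then stand; what a row does not reach is not made up. A row lasts 1/10 s, in which the tool goes at most 50 mm and 8.59 degrees, less where a joint would pass 70% of its speed; a pose out of reach is approached as far as the arm can. A call with a gripper value outside its range is refused whole. The fingers move at their own pace and stop on an object; FORCE is the grip in N (left out, the last holds). Time passes only in rows, so rows that do not move let the fingers close. It gives the time, the measured TCP pose, the force, the opening and the grip force at its end, in the units of the state.
- bot.read_state(): the state, without advancing time (a new reading comes with each control period).
- bot.capture(name): name is "scene" or "top" or "wrist"; returns the picture (480x640x3 uint8, blue, green, red); there is no depth.
- bot.get_calibration(name): a dict with "K" (3x3 intrinsics, pixels), "R" (3x3) and "t" (3): a world point X has camera coordinates R X + t. Camera axes: x right, y down, z forward; pixel columns grow to the right and rows downward; lengths in m; the calibration is good to about 2 mm. A picture is of the moment at which its call begins: read the wrist's pose just before it. get_calibration takes no time and is no camera call; for the wrist camera it gives the pose at the moment of the call.
- bot.hand_in(): hands the job in; it is judged then, once.
The state is a dict: "clock": time; "q": joint angles; "dq": joint speeds; "joint_torque": joint torques, N m; "position": TCP position; "tool_rot": TCP orientation; "force": force on the tool from outside, world axes, zero at the start; "ft_torque": the same for the moment, N m; "grip_width": finger opening in m; "gripper_force": force on a finger pad.
Only numpy, scipy, OpenCV 4.12 (cv2) and the standard library are available. Lean on these libraries where they do the work, as an engineer would, in place of code of your own. Each camera call takes 0.05 s, during which the arm holds its last target. There are 200 camera calls.

## Working session

There is one attempt and no reset: what is moved stays moved. The work goes in short steps, Python scripts to look and compute and a shell command to move; the robot and the scene stay as the last step left them, time stands still between calls to the robot, and variables do not carry over. Pictures are saved under pics/ and viewed, at most 10 in all, crops included, and the job is handed in when it is done.

```bash
mkdir -p pics
python3 - <<'E'
from cell import bot
import cv2,numpy as np
s=bot.read_state(); print({k:np.round(s[k],3).tolist() for k in ('clock','position','tool_rot','q','force','grip_width')})
for n in('scene','top'):
    cv2.imwrite(f'pics/{n}0.png',bot.capture(n)); c=bot.get_calibration(n); print(n,np.round(c['K'],1).tolist(),np.round(-np.array(c['R']).T@c['t'],3),np.round(c['R'],2).tolist())
E
```

```text
{'clock': 0.0, 'position': [0.219, 0.504, 0.218], 'tool_rot': [-3.14, -0.0, 2.731], 'q': [1.075, 0.351, 1.652, -0.0, 1.139, -0.085], 'force': [-1.301, -0.336, -0.402], 'grip_width': 0.093}
scene [[615.6, 0.0, 316.5], [0.0, 615.6, 230.9], [0.0, 0.0, 1.0]] [ 1.079 -0.561  1.019] [[0.62, 0.79, 0.0], [0.62, -0.49, -0.61], [-0.48, 0.38, -0.79]]
top [[576.5, 0.0, 324.0], [0.0, 576.5, 242.8], [0.0, 0.0, 1.0]] [ 0.271 -0.109  1.215] [[-0.02, -1.0, 0.0], [-0.98, 0.01, -0.19], [0.19, -0.01, -0.98]]
```

View pics/top0.png

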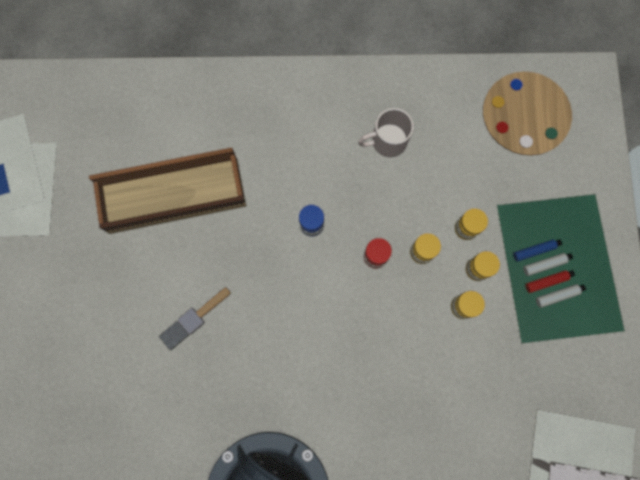

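View pics/scene0.png

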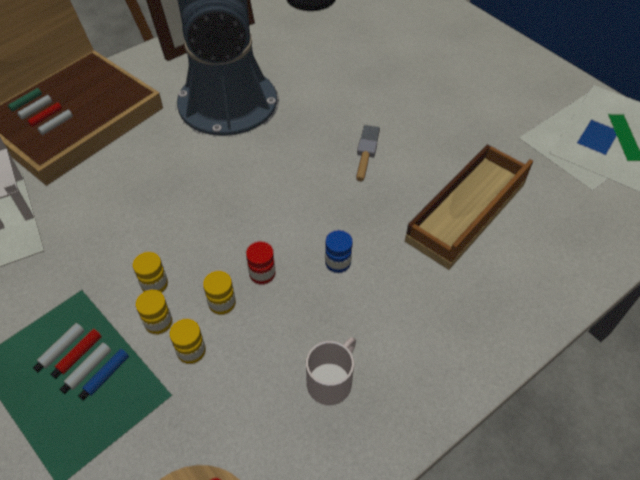

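Top picture: the ledge's corners are at about (92,177), (234,151), (244,205) and (108,230). Blue lid (312,218), red lid (378,251), mug (394,130), brush (195,318).

Yellow candidates in the top view: A (427,247), B (474,222), C (486,265), D (470,304). Image left is +y, the robot's left, so A fits because it is farthest left. In the scene view it is at (220,287). Next I measure and make the crop.

```bash
cat > h.py <<'E'
from cell import bot
import cv2,numpy as np
def cal(n):
    c=bot.get_calibration(n); return np.array(c['K']),np.array(c['R']),np.array(c['t'])
def ray(c,uv,z):
    K,R,t=c; d=R.T@np.linalg.solve(K,[uv[0],uv[1],1]); o=-R.T@t; return o+d*(z-o[2])/d[2]
def proj(c,X):
    K,R,t=c; p=K@(R@np.array(X)+t); return p[:2]/p[2]
def blobs(img,lo,hi,amin=100):
    m=cv2.inRange(cv2.cvtColor(img,cv2.COLOR_BGR2HSV),lo,hi)
    n,l,st,ce=cv2.connectedComponentsWithStats(m); return [(ce[i].round(1),st[i][:5].tolist()) for i in range(1,n) if st[i][4]>amin]
H={'blue':((105,130,50),(125,255,255)),'yellow':((20,150,90),(32,255,255)),'red':((0,170,80),(6,255,255))}
E
python3 - <<'E'
from h import *
for n in('top','scene'):
    im=cv2.imread(f'pics/{n}0.png'); c=cal(n); print(n,'base',proj(c,[0,0,0]).round(),'tcp',proj(c,[.22,.504,.219]).round())
    for k in H:
        for ce,st in blobs(im,*H[k],200): print(k,ce,st,'->',ray(c,ce,.07).round(3)[:2])
c=cal('top')
for uv,z in[((92,177),.08),((234,151),.08),((244,205),.06),((108,230),.06)]: print('ledge',uv,ray(c,uv,z).round(3))
im=cv2.imread('pics/top0.png'); cv2.imwrite('pics/crop1.png',cv2.resize(im[190:330,280:520],None,fx=3,fy=3,interpolation=cv2.INTER_CUBIC))
E
```

```text
top base [269. 497.] tcp [-44. 393.]
blue [311.1 217.8] [300, 206, 23, 25, 458] -> [ 0.549 -0.091]
blue [535.7 249.7] [514, 240, 44, 20, 375] -> [ 0.476 -0.544]
yellow [472.9 222. ] [460, 210, 27, 25, 508] -> [ 0.535 -0.421]
yellow [426.6 246.5] [415, 235, 25, 25, 466] -> [ 0.485 -0.324]
yellow [484.7 264.6] [471, 252, 28, 26, 511] -> [ 0.447 -0.439]
yellow [470.  303.9] [457, 292, 26, 25, 487] -> [ 0.368 -0.404]
red [378.2 250.6] [367, 240, 23, 23, 390] -> [ 0.479 -0.225]
red [548.6 280.8] [528, 272, 42, 19, 336] -> [ 0.412 -0.564]
scene base [227. 101.] tcp [448. -10.]
blue [577.2  23.3] [488, 0, 152, 60, 3302] -> [0.382 0.856]
blue [597.5 136.8] [578, 121, 37, 33, 730] -> [0.678 0.54 ]
blue [338.3 245.3] [326, 231, 26, 31, 660] -> [ 0.556 -0.099]
blue [105.1 371.8] [83, 350, 45, 44, 577] -> [ 0.519 -0.567]
yellow [146.3 263.3] [133, 252, 28, 24, 516] -> [ 0.367 -0.408]
yellow [216.9 282.9] [203, 271, 29, 25, 553] -> [ 0.485 -0.328]
yellow [150.8 304.5] [136, 289, 32, 34, 725] -> [ 0.451 -0.445]
yellow [184.8 334.3] [170, 319, 32, 34, 763] -> [ 0.54  -0.428]
red [ 43.9 112.7] [28, 102, 33, 22, 207] -> [-0.15  -0.391]
red [259.4 252.8] [247, 242, 26, 22, 457] -> [ 0.477 -0.228]
red [ 77.2 350.5] [56, 330, 44, 42, 486] -> [ 0.454 -0.587]
ledge (92, 177) [0.639 0.357 0.08 ]
ledge (234, 151) [0.691 0.067 0.08 ]
ledge (244, 205) [0.58  0.048 0.06 ]
ledge (108, 230) [0.531 0.325 0.06 ]
```

View pics/crop1.png

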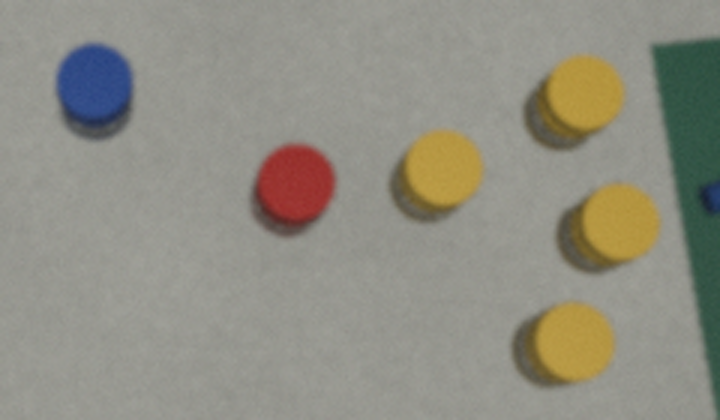

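The crop confirms A, the yellow lid at about (442,170) in the crop: it is the leftmost yellow, just right of the red lid (296,184). The two views agree: blue at (0.55,-0.094), yellow at (0.485,-0.326), ledge centre about (0.61,0.20) with yaw about 10°. First I'll move past the ledge for one close look.

```bash
python3 -m crank '[[0,0,-8.4,0,0,0,0],[0,0,-8.4,0,0,0,0],[0,0,-8.4,0,0,0,0],[0,0,-8.3,0,0,0,0],[0,0,0,-22,-35,-5,0],[0,0,0,-22,-35,-5,0],[0,0,0,-22,-35,-5,0],[0,0,0,-22,-35,-5,0],[0,0,0,-22,-35,-5,0],[0,0,0,-22,-35,-5,0],[0,0,0,-22,-35,-5,0],[0,0,0,-22,-35,-5,0],[0,0,0,-22,-35,-5,0],[0,0,0,-22,-35,-5,0],[0,0,0,0,0,0,0]]' 20
python3 - <<'E'
from h import *
c=cal('wrist'); cv2.imwrite('pics/w1.png',bot.capture('wrist')); np.savez('w1',K=c[0],R=c[1],t=c[2]); print((-c[1].T@c[2]).round(3),c[1].round(2).tolist())
E
```

```text
clock: 1.6
position: [0.4993, 0.1946, 0.2688]
tool_rot: [-3.141, 0.001, -2.971]
force: [0.8, 0.1, 0.4]
grip_width: 0.0927
gripper_force: 0.0
[0.418 0.181 0.434] [[-0.17, 0.99, -0.0], [0.94, 0.16, 0.29], [0.29, 0.05, -0.96]]
```

View pics/w1.png

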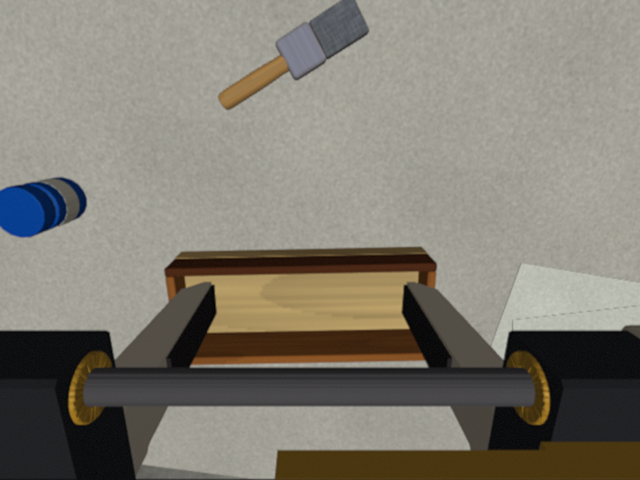

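The wrist view shows the blue jar at the left (20,208) and the ledge below centre. The lip's outer bottom edge runs (181,253)–(423,249), its outer top edge (167,269)–(436,264), and the back board top is near row 360.

Run:
```python
from h import *
d=np.load('w1.npz'); c=(d['K'],d['R'],d['t'])
for uv,z in[((181,253),0),((423,249),0),((167,269),.06),((436,264),.06),((300,362),.08),((20,208),.076)]: print(uv,z,ray(c,uv,z).round(3))
# predicted outer corners for a hypothesised ledge pose
for cx,cy,a in[(.61,.20,10)]:
    a=np.radians(a)
    for x,y,z in[(-.055,-.15,0),(-.055,.15,0),(-.055,-.15,.06),(-.055,.15,.06),(.055,0,.08)]:
        X=[cx+x*np.cos(a)-y*np.sin(a),cy+x*np.sin(a)+y*np.cos(a),z]; print(np.round(X,3),proj(c,X).round(),proj(cal('top'),X).round())
```

```text
(181, 253) 0 [0.594 0.048 0.   ]
(423, 249) 0 [0.538 0.345 0.   ]
(167, 269) 0.06 [0.591 0.053 0.06 ]
(436, 264) 0.06 [0.536 0.341 0.06 ]
(300, 362) 0.08 [0.669 0.213 0.08 ]
(20, 208) 0.076 [ 0.543 -0.09   0.076]
[0.582 0.043 0.   ] [177. 243.] [250. 211.]
[0.53  0.338 0.   ] [419. 242.] [112. 237.]
[0.582 0.043 0.06 ] [158. 260.] [246. 204.]
[0.53  0.338 0.06 ] [435. 259.] [102. 231.]
[0.664 0.21  0.08 ] [297. 358.] [164. 164.]
```

```bash
python3 -m crank '[[0,0,0,0,-36,15,0],[0,0,0,0,-36,15,0],[0,0,0,0,-36,15,0],[0,0,0,0,-36,15,0],[0,0,0,0,-36,15,0],[0,0,0,0,-36,15,0],[0,0,0,0,-36,15,0],[0,0,0,1,-38,15,0],[0,0,0,0,0,0,0],[0,0,0,0,0,0,0]]' 20
cat >> h.py <<'E'
def wlook(col,name,z=.076):
    c=cal('wrist'); im=bot.capture('wrist'); cv2.imwrite(f'pics/{name}.png',im)
    s=bot.read_state(); p=np.array(s['position']); yaw=s['tool_rot'][2]
    print('tcp',p.round(4),'yaw',np.degrees(yaw).round(1),'tcp px',proj(c,p).round())
    for ce,st in blobs(im,*H[col],800):
        X=ray(c,ce,z); d=X-p; print(ce,st,X.round(4),'tool dx,dy mm',(1000*np.array([np.cos(yaw)*d[0]+np.sin(yaw)*d[1],np.sin(yaw)*d[0]-np.cos(yaw)*d[1]])).round(1))
E
python3 -c "
from h import *
wlook('blue','w2')"
```

```text
clock: 2.65
position: [0.5456, -0.0876, 0.1481]
tool_rot: [3.141, -0.001, -2.968]
force: [0.4, 0.5, 0.6]
grip_width: 0.093
gripper_force: 0.0
tcp [ 0.5458 -0.087   0.1486] yaw -170.0 tcp px [310. 301.]
[300.  249.3] [263, 209, 75, 80, 4665] [ 0.5443 -0.0939  0.076 ] tool dx,dy mm [ 2.7 -6.5]
```

View pics/w2.png

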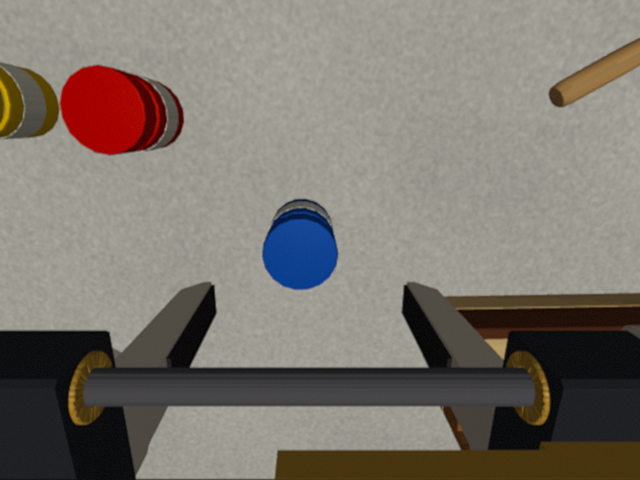

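The blue lid is between the fingers at (300,251), so the offset is about +2 mm in tool x and -6 mm in tool y. Descend and grip.

```bash
python3 -m crank '[[0,0,0,1.5,-6.5,0,0],[0,0,0,0,0,30,0],[0,0,0,0,0,30,0],[0,0,0,0,0,30,0],[0,0,0,0,0,20,0],[0,0,0,0,0,8,0],[0,0,0,0,0,0,0],[0,0,0,0,0,0,0.6],[0,0,0,0,0,0,0.6],[0,0,0,0,0,0,0.6],[0,0,0,0,0,0,0.6],[0,0,0,0,0,0,0.6],[0,0,0,0,0,0,0.6],[0,0,0,0,0,0,0.6],[0,0,0,0,0,0,0.6],[0,0,0,0,0,-10,0.6],[0,0,0,0,0,-30,0.6],[0,0,0,0,0,0,0.6]]' 20
```

```text
clock: 4.5
position: [0.5474, -0.0954, 0.0738]
tool_rot: [-3.139, 0.004, -2.968]
force: [0.9, 0.5, -1.1]
grip_width: 0.053
gripper_force: 20.0
```

Gripped: the opening is 53 mm at 20 N. Lift and go above the left half of the ledge, target TCP (0.607,0.258).

```bash
python3 -m crank '[[0,0,0,0,0,-40,0.6],[0,0,0,0,0,-40,0.6],[0,0,0,-12,35,-20,0.6],[0,0,0,-12,35,0,0.6],[0,0,0,-12,35,0,0.6],[0,0,0,-12,35,0,0.6],[0,0,0,-12,35,0,0.6],[0,0,0,-12,35,0,0.6],[0,0,0,-12,35,0,0.6],[0,0,0,-12,35,0,0.6],[0,0,0,-12,35,0,0.6],[0,0,0,-12,23,0,0.6],[0,0,0,0,0,0,0.6],[0,0,0,0,0,0,0.6]]'
python3 -c "
from h import *
wlook('blue','w3',.21)
c=cal('wrist'); np.savez('w3',K=c[0],R=c[1],t=c[2])"
```

```text
clock: 5.9
position: [0.605, 0.2586, 0.1697]
tool_rot: [-3.141, -0.001, -2.967]
force: [-0.3, 0.2, -1.7]
grip_width: 0.0527
gripper_force: 20.0
tcp [0.605 0.258 0.17 ] yaw -170.0 tcp px [308. 300.]
[308.6 323. ] [241, 265, 137, 103, 11244] [0.5949 0.2566 0.21  ] tool dx,dy mm [10.3  0.4]
[617.7 319.3] [599, 293, 41, 62, 1605] [0.5728 0.3723 0.21  ] tool dx,dy mm [ 12.  118.2]
```

View pics/w3.png

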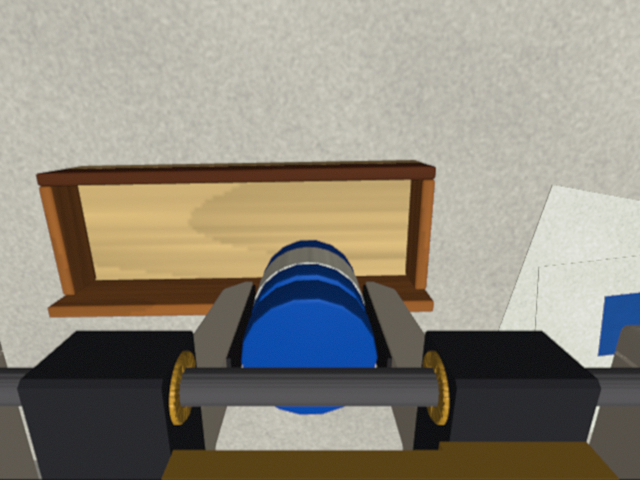

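The close view shows the ledge clearly. Lip outer top corners are about (38,174) and (435,166); floor back corners are about (95,282) and (405,276), with the blue jar held in front. Check the ledge pose.

Run:
```python
from h import *
from scipy.optimize import least_squares
d=np.load('w3.npz'); c=(d['K'],d['R'],d['t'])
L=np.array([(-.055,-.15,.06),(-.055,.15,.06),(.045,-.14,.025),(.045,.14,.025)]); uv=np.array([(38,174),(435,166),(95,282),(405,276)])
def W(p): a=p[2]; return np.array([[p[0]+x*np.cos(a)-y*np.sin(a),p[1]+x*np.sin(a)+y*np.cos(a),z] for x,y,z in L])
r=least_squares(lambda p:(np.array([proj(c,X) for X in W(p)])-uv).ravel(),[.617,.204,.18]); print(r.x.round(4),np.degrees(r.x[2]),r.fun.round(1))
p=r.x;u=np.array([np.cos(p[2]),np.sin(p[2])]);v=np.array([-u[1],u[0]]); e=np.array([.605,.258])-p[:2]; print('jar in ledge',e@u,e@v,'yellow target',p[:2]-.055*v)
```

```text
[0.6187 0.2055 0.1924] 11.025270494019049 [-4.3  1.2  2.4  1.5  2.9 -1.7 -0.6 -1. ]
jar in ledge -0.003379982754092008 0.05411109897668309 yellow target [0.62918421 0.15154917]
```

```bash
python3 -m crank '[[0,0,0,-3,0,20,0.6],[0,0,0,0,0,30,0.6],[0,0,0,0,0,30,0.6],[0,0,0,0,0,20,0.6],[0,0,0,0,0,8,0.6],[0,0,0,0,0,3,0.6],[0,0,0,0,0,0,0.6],[0,0,0,0,0,0,0.6]]'
```

```text
clock: 6.75
position: [0.609, 0.2593, 0.0609]
tool_rot: [3.141, 0.002, -2.968]
force: [0.9, -0.5, -1.6]
grip_width: 0.0526
gripper_force: 20.0
```

```bash
python3 -m crank '[[0,0,0,0,0,1.5,0.6],[0,0,0,0,0,1.5,0.6],[0,0,0,0,0,0,0.6]]'
```

```text
clock: 7.05
position: [0.6083, 0.2593, 0.0567]
tool_rot: [-3.142, 0.0, -2.968]
force: [-0.6, 0.1, -2.3]
grip_width: 0.0528
gripper_force: 20.0
```

```bash
python3 -m crank '[[0,0,0,0,0,0,0.3],[0,0,0,0,0,0,0.15],[0,0,0,0,0,0,0.15],[0,0,0,0,0,0,0.15],[0,0,0,0,0,-10,0.15],[0,0,0,0,0,-25,0.15],[0,0,0,0,0,-35,0],[0,0,0,0,0,-35,0],[0,0,0,0,0,-35,0],[0,0,0,0,0,0,0]]'
python3 -c "
from h import *
wlook('blue','w4',.101)"
```

```text
clock: 8.05
position: [0.6104, 0.26, 0.2029]
tool_rot: [3.14, 0.009, -2.968]
force: [0.2, 0.5, 0.3]
grip_width: 0.093
gripper_force: 0.0
tcp [0.6094 0.2597 0.1999] yaw -170.0 tcp px [309. 295.]
[308. 235.] [275, 198, 67, 73, 3805] [0.6077 0.259  0.101 ] tool dx,dy mm [ 1.7 -0.4]
[609.  300.2] [576, 270, 64, 61, 3319] [0.6199 0.5067 0.101 ] tool dx,dy mm [-53.1 241.4]
```

Blue stands on the ledge at (0.608,0.259), with its lid height consistent. Now to yellow jar A, in two calls (shift, then turn).

```bash
python3 -m crank '[[0,0,0,15,-37,0,0],[0,0,0,15,-37,0,0],[0,0,0,15,-37,0,0],[0,0,0,15,-37,0,0],[0,0,0,15,-37,0,0],[0,0,0,15,-37,0,0],[0,0,0,15,-37,0,0],[0,0,0,15,-37,0,0],[0,0,0,15,-37,0,0],[0,0,0,15,-37,0,0],[0,0,0,15,-37,0,0],[0,0,0,15,-37,0,0],[0,0,0,15,-37,0,0],[0,0,0,15,-37,0,0],[0,0,0,15,-37,0,0],[0,0,0,0,0,0,0]]'
python3 -m crank '[[0,0,8.3,0,0,0,0],[0,0,8.3,0,0,0,0],[0,0,8.3,0,0,0,0],[0,0,8.3,0,0,0,0],[0,0,8.3,0,0,0,0],[0,0,8.3,0,0,0,0],[0,0,8.3,0,0,0,0],[0,0,8.3,0,0,0,0],[0,0,8.3,0,0,0,0],[0,0,8.3,0,0,0,0],[0,0,8.3,0,0,0,0],[0,0,8.3,0,0,0,0],[0,0,0,0,0,25,0],[0,0,0,0,0,25,0],[0,0,0,0,0,0,0],[0,0,0,0,0,0,0]]'
python3 -c "
from h import *
wlook('yellow','w5',.076)"
```

```text
clock: 9.7
position: [0.4812, -0.3297, 0.1956]
tool_rot: [3.141, -0.001, -2.971]
force: [-0.4, 1.1, 0.6]
grip_width: 0.0932
gripper_force: 0.0
clock: 11.3
position: [0.4827, -0.3257, 0.1467]
tool_rot: [-3.141, -0.001, 1.577]
force: [-0.1, 0.6, 1.0]
grip_width: 0.0928
gripper_force: 0.0
tcp [ 0.4831 -0.3261  0.1474] yaw 90.4 tcp px [310. 300.]
[312.8 250.6] [276, 209, 75, 81, 4536] [ 0.4851 -0.3245  0.076 ] tool dx,dy mm [1.6 2. ]
[378.7 358.5] [347, 346, 64, 22, 1050] [ 0.5351 -0.4091  0.076 ] tool dx,dy mm [-83.3  51.4]
```

View pics/w5.png

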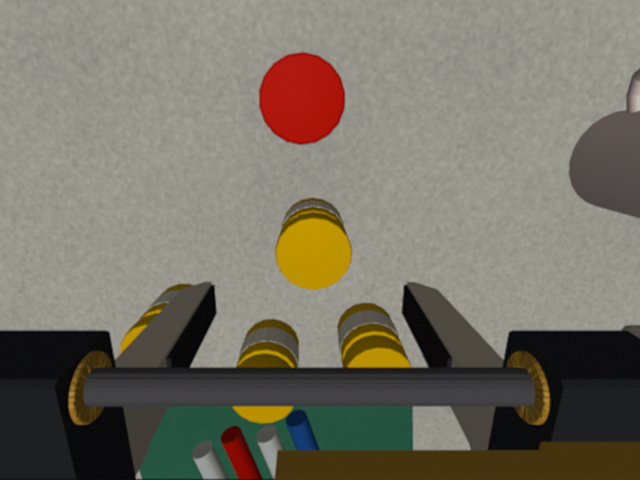

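Jar A's lid is at (314,252), between the fingers and next to the red lid (302,98). The other three yellows are at the bottom: (150,320), (265,370), (372,340). The closing line (along world x) is clear of all of them.

```bash
python3 -m crank '[[0,0,0,0.5,2,0,0],[0,0,0,0,0,30,0],[0,0,0,0,0,30,0],[0,0,0,0,0,30,0],[0,0,0,0,0,19,0],[0,0,0,0,0,8,0],[0,0,0,0,0,0,0],[0,0,0,0,0,0,0.6],[0,0,0,0,0,0,0.6],[0,0,0,0,0,0,0.6],[0,0,0,0,0,0,0.6],[0,0,0,0,0,0,0.6],[0,0,0,0,0,0,0.6],[0,0,0,0,0,0,0.6],[0,0,0,0,0,-10,0.6],[0,0,0,0,0,-40,0.6],[0,0,0,0,0,-45,0.6],[0,0,0,0,0,-45,0.6],[0,0,0,0,0,0,0.6]]' 20
```

```text
clock: 13.25
position: [0.4868, -0.3274, 0.1761]
tool_rot: [3.134, 0.006, 1.577]
force: [0.8, -0.2, -2.6]
grip_width: 0.0529
gripper_force: 20.0
```

```bash
python3 -m crank '[[0,0,7.94,0,0,0,0.6],[0,0,7.94,0,0,0,0.6],[0,0,7.94,0,0,0,0.6],[0,0,7.94,0,0,0,0.6],[0,0,7.94,0,0,0,0.6],[0,0,7.94,0,0,0,0.6],[0,0,7.94,0,0,0,0.6],[0,0,7.94,0,0,0,0.6],[0,0,7.94,0,0,0,0.6],[0,0,7.94,0,0,0,0.6],[0,0,0,0,0,0,0.6]]'
python3 -m crank '[[0,0,0,18,-34,0,0.6],[0,0,0,18,-34,0,0.6],[0,0,0,18,-34,0,0.6],[0,0,0,18,-34,0,0.6],[0,0,0,18,-34,0,0.6],[0,0,0,18,-34,0,0.6],[0,0,0,18,-34,0,0.6],[0,0,0,18,-34,0,0.6],[0,0,0,18,-34,0,0.6],[0,0,0,18,-34,0,0.6],[0,0,0,18,-34,0,0.6],[0,0,0,18,-34,0,0.6],[0,0,0,15.5,-33.5,0,0.6],[0,0,0,0,0,0,0.6],[0,0,0,0,0,0,0.6]]'
python3 -c "
from h import *
wlook('blue','w6',.101)"
```

```text
clock: 14.35
position: [0.4843, -0.3254, 0.169]
tool_rot: [-3.141, 0.001, 0.189]
force: [-0.4, -0.2, -2.2]
grip_width: 0.0528
gripper_force: 20.0
clock: 15.85
position: [0.6276, 0.1522, 0.1689]
tool_rot: [3.141, 0.001, 0.196]
force: [-0.2, -0.0, -2.9]
grip_width: 0.053
gripper_force: 20.0
tcp [0.6276 0.1514 0.1691] yaw 11.1 tcp px [310. 299.]
[154.  239.1] [109, 198, 91, 84, 5668] [0.6174 0.2547 0.101 ] tool dx,dy mm [   9.9 -103.3]
```

View pics/w6.png

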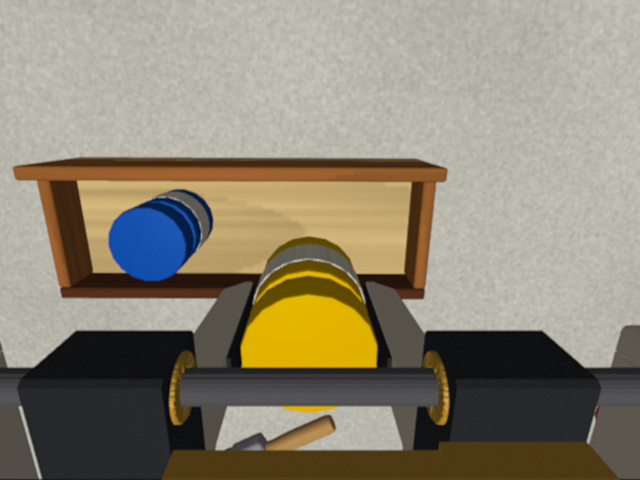

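Blue stands upright on the ledge (lid at (152,242)), and the yellow jar is over the right half with room to spare. Lower it.

```bash
python3 -m crank '[[0,0,0,0,0,20,0.6],[0,0,0,0,0,30,0.6],[0,0,0,0,0,30,0.6],[0,0,0,0,0,20,0.6],[0,0,0,0,0,7,0.6],[0,0,0,0,0,2,0.6],[0,0,0,0,0,1.5,0.6],[0,0,0,0,0,1.5,0.6],[0,0,0,0,0,0,0.6],[0,0,0,0,0,0,0.6]]'
```

```text
clock: 16.9
position: [0.6283, 0.1518, 0.0582]
tool_rot: [3.142, -0.001, 0.191]
force: [-1.3, -0.3, -2.6]
grip_width: 0.0527
gripper_force: 20.0
```

```bash
python3 -m crank '[[0,0,0,0,0,1,0.6],[0,0,0,0,0,0,0.6],[0,0,0,0,0,0,0.3],[0,0,0,0,0,0,0.15],[0,0,0,0,0,0,0.15],[0,0,0,0,0,0,0.15],[0,0,0,0,0,-10,0.15],[0,0,0,0,0,-25,0.15],[0,0,0,0,0,-35,0.15],[0,0,0,0,0,-40,0.15],[0,0,0,0,0,-40,0.15],[0,0,0,-40,0,-20,0.15],[0,0,0,-40,0,0,0.15],[0,0,0,-40,0,0,0.15],[0,0,0,-40,0,0,0.15],[0,0,0,0,0,0,0.15]]'
python3 - <<'E'
from h import *
im=bot.capture('scene'); cv2.imwrite('pics/s2.png',im); wlook('yellow','w7',.101)
c=cal('scene')
for k in H:
    for ce,st in blobs(im,*H[k],250): print(k,ce,ray(c,ce,.07).round(3)[:2],ray(c,ce,.095).round(3)[:2])
E
```

```text
clock: 18.5
position: [0.4672, 0.1208, 0.2273]
tool_rot: [-3.142, 0.001, 0.192]
force: [-0.1, 0.7, -0.3]
grip_width: 0.079
gripper_force: 0.0
tcp [0.4711 0.1213 0.2278] yaw 11.0 tcp px [309. 296.]
[308.4  24.1] [272, 0, 74, 59, 3447] [0.6178 0.1498 0.101 ] tool dx,dy mm [ 1.494e+02 -1.000e-01]
blue [577.6  25.6] [0.389 0.848] [0.407 0.811]
blue [597.5 136.8] [0.678 0.54 ] [0.688 0.511]
blue [489.8 172.1] [0.604 0.273] [0.616 0.251]
blue [105.1 371.8] [ 0.519 -0.567] [ 0.534 -0.567]
yellow [458.9 199. ] [0.616 0.168] [0.628 0.149]
yellow [146.3 263.3] [ 0.367 -0.408] [ 0.385 -0.412]
yellow [150.8 304.6] [ 0.451 -0.445] [ 0.468 -0.448]
yellow [184.8 334.4] [ 0.54  -0.428] [ 0.554 -0.431]
red [259.3 252.8] [ 0.477 -0.228] [ 0.493 -0.237]
red [ 77.4 350.3] [ 0.454 -0.587] [ 0.471 -0.586]
```

View pics/s2.png

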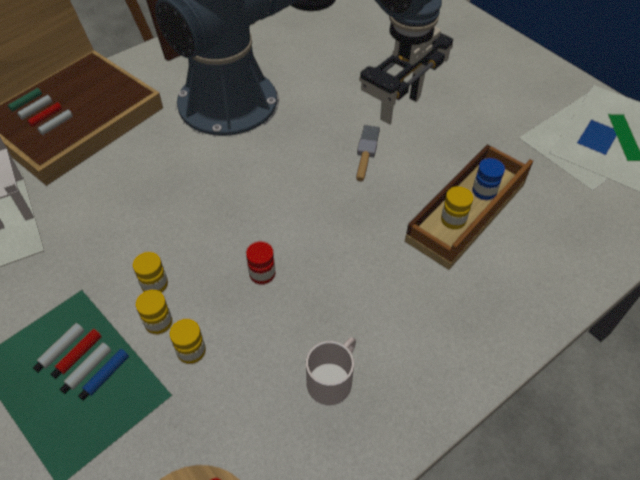

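Both jars stand upright in the ledge, yellow at (458,207) and blue at (489,178). Red is unmoved at (260,262), and so are the three look-alikes. The arm is clear, so I'm handing in.

```bash
python3 -c "
from cell import bot
print(bot.hand_in())"
```

```text
the job is handed in; nothing more can be done
None
```

The blue-lidded jar and the leftmost yellow-lidded jar now stand upright side by side on the ledge, the red jar is where it was, and I handed the job in at about 19 s of the 64 s allowed.

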